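# Park the long tub in the corner guide

### The arm

A 6-joint arm with a two-finger parallel gripper is mounted at the origin on the work surface. World frame = base frame: x ahead of the robot, y to its left, z up, the work surface at z = 0. Lengths are in m, angles in degrees, forces in N, time in s.
With the tool pointing down it reaches from about 0.325 to 0.775 m from the base axis. Payload 5.5 kg.
Tool frame: the origin (TCP) lies at the centre of the arm's flange, where the gripper is bolted on; the fingertips stand 182 mm ahead of it and the grasp point (between the pads) lies 163 mm ahead of it; z points along the fingers, y is the direction in which the jaws open and shut (so a half turn about z gives the same grasp; the last joint's range is limited). The gripper opens to 88 mm and grips with 3 to 60 N. Pads are 20 mm wide; open, the fingers measure 115 mm over their backs; the gripper's body (75 mm by 178 mm) begins 61 mm behind the grasp point.
Start: joints at [63.157, 5.22, 70.514, -0, 104.267, -3.249], TCP at [0.24, 0.55, 0.405] pointing down, gripper open.
Joint ranges: [-164.24, 164.24], [-49.07, 125.15], [9.68, 141.18], [-86.29, 266.29], [3.28, 154.24], [-151.56, 151.56]. Speed limits (degrees/s): [147.25, 147.25, 172.46, 180, 180, 180].

### API

Orientations are given as [roll, pitch, yaw] about the fixed x, y, z axes, in that order (R = Rz(yaw) Ry(pitch) Rx(roll)).
In Python, from station import r gives the robot as it stands. The module is installed in compiled form; this text tells all that it offers. Calls block until the motion is done:
- r.reach(position, orientation): joint-space move of the TCP to a pose.
- r.servo_line(position, rotation=None, speed=0.15): straight line of the TCP; rotation=None keeps the orientation; speed is the mean speed in m/s.
- r.move_joints(angles): joint-space move.
- r.let_go() and r.grab(squeeze=None): open the fingers fully, or close them until they stop; squeeze is the grip in N (None keeps the last).
- r.wait(seconds).
- r.inverse_kinematics(position, orientation): joint angles nearest the present ones, or None.
- r.sense(): the state.
- r.snapshot(name): name is "side" or "top" or "wrist"; returns a dict with "frame" (384x512x3 uint8, red, green, blue), "fx", "fy", "cx", "cy" (pixels), "dist_coeffs" ([k1, k2, p1, p2, k3] as OpenCV has them; the pictures are not rectified), "R" (3x3) and "t" (3): a world point X has camera coordinates R X + t. Camera axes: x right, y down, z forward; pixel columns grow to the right and rows downward; lengths in m; the calibration is good to about 2 mm. A picture is of the moment at which its call begins. There is no depth.
A pose or a line that the arm cannot do raises r.IKError and nothing moves.
- r.hand_in(): hands the job in, once; it reports no verdict.
The state is a dict: "clock": time; "joints": joint angles; "joint_vel": joint speeds; "joint_torque": joint torques, N m; "tcp_pos": TCP position; "orientation": TCP orientation; "contact_force": force on the tool from outside, world axes, zero at the start; "torque": the same for the moment, N m; "opening": finger opening in m.
Only numpy, scipy, OpenCV 4.12 (cv2) and the standard library are available. Lean on these libraries where they do the work, as an engineer would, in place of code of your own. Each camera call takes 0.05 s, during which the arm holds its last target.

### The job

Push the long lidded tub along the counter, without lifting, gripping or tipping it, into the corner of the dark steel guide, so that its long side lies flat against the guide's rail and its end is up against the short end stop. Leave the square tub and everything else on the counter where it stands, and finish with the hand clear of everything.

Things in the scene. Friction and masses are not known exactly. Their poses are not given: they have to be found in the camera images.
- long_tub: the long tub, loose: white plastic, grey lid, black clip at each end; 90 mm (its x) by 130 mm (its y) by 60 mm high, vertical sides, 0.3 to 0.65 kg, slides at 1 to 6 N. Origin: centre of its underside, z up. Starts between robot and rail, its y within 0.4 rad of world y, left or right of the square tub
- guide: fixed corner guide, dark steel, 40 mm high, walls 8 mm. Origin on the counter at the inner corner. The rail's inner face is its plane x = 0, running 440 mm from the corner along -y; the end stop's is y = 0, running 110 mm along -x. x points away from the robot, y to its left (yaw within 0.1 rad of the world). Tub home: its origin at x -45, y -65 mm in this frame
- square_tub: a tub of the same make, 90 by 90 by 60 mm high, origin at the centre of its underside; a bystander beside the long tub, to be left alone. It stays clear of the 90 mm wide strip in front of the rail
- jar: amber glass jar with a steel cap, 60 mm across, 85 mm high, origin under its centre; a bystander left of the tubs, nearer the robot than the end stop
- shaker: aluminium shaker, 48 mm across, 78 mm high, origin under its centre; a bystander right of the tubs
- oil: tall green glass bottle, 64 mm across, 200 mm high, origin under its centre; a bystander beyond the rail's right-hand end
- bowl: steel bowl, 100 mm across, 50 mm high, origin under its centre; a bystander behind the rail
- cup: white mug, 70 mm across, 80 mm high, origin under its centre; a bystander behind the rail
- spatula: spatula with black handle lying flat on the counter, origin about its middle; a bystander at the far left
There are look-alikes about, which are no part of the job. What is shaped like the long_tub but purple or red is not meant.

How it is judged:
By the outcome, as a careful person would: the job done as asked, in the order asked, and still so for the second after the job is handed in, with the robot touching nothing.
It also fails if it takes over 46 s, if anything falls off the work surface, if the arm or the gripper's body presses on something with over 40 N, if the wrist force passes 120 N, or if a joint passes its speed limit or range.

## Working session

There is one attempt and no reset: what is moved stays moved. The work goes in short steps, each a Python script; the robot and the scene stay as the last script left them, time stands still between calls to the robot, and variables do not carry over. Pictures are saved under pics/ and viewed, and the job is handed in when it is done.

```bash
mkdir -p pics; ls
python3 - <<'E'
from station import r
import cv2,pickle
s=r.sense();print(s)
for n in("top","side"):
    d=r.snapshot(n);cv2.imwrite(f"pics/{n}0.png",d["frame"][:,:,::-1]);pickle.dump(d,open(f"{n}0.pkl","wb"))
    print(n,{k:v for k,v in d.items() if k!="frame"})
E
```

```text
pics
{'clock': 0.0, 'joints': array([ 6.31569624e+01,  5.26397655e+00,  7.05819013e+01, -1.20263496e-03,
        1.04265227e+02, -3.24883769e+00]), 'joint_vel': array([-0.02720992,  0.02108619,  0.02062255, -0.12375418, -0.04955278,
        0.2028772 ]), 'joint_torque': array([-2.36848327e-04, -4.46463668e+01, -4.06432772e+01,  6.96478318e-02,
        2.96564098e-02, -1.23532609e-04]), 'tcp_pos': array([0.24018867, 0.5498956 , 0.40349724]), 'orientation': array([-1.79889007e+02, -5.13235143e-03,  1.56405500e+02]), 'contact_force': array([-0.25850264, -0.04660647, -0.69240284]), 'torque': array([ 0.05009043, -0.0501305 , -0.04695151]), 'opening': 0.08771721919909256}
top {'fx': 385.89497274363333, 'fy': 385.89497274363333, 'cx': 261.6372690371719, 'cy': 195.95767422173176, 'dist_coeffs': array([-0.01651717,  0.        ,  0.        ,  0.        ,  0.        ]), 'R': array([[ 0.0127364 , -0.99991286,  0.00347136],
       [-0.98287155, -0.01315751, -0.18382164],
       [ 0.18385129, -0.00107068, -0.98295349]]), 't': array([0.01278356, 0.49886029, 1.1397651 ])}
side {'fx': 441.3804575055603, 'fy': 441.3804575055603, 'cx': 256.8650886510855, 'cy': 187.50670215266348, 'dist_coeffs': array([-0.17394803,  0.        ,  0.        ,  0.        ,  0.        ]), 'R': array([[-8.41691874e-01, -5.39957501e-01,  8.28351841e-04],
       [-4.18139264e-01,  6.50828054e-01, -6.33705294e-01],
       [ 3.41634813e-01, -5.33730963e-01, -7.73574116e-01]]), 't': array([0.44865374, 0.23480914, 1.2003396 ])}
```

View pics/top0.png

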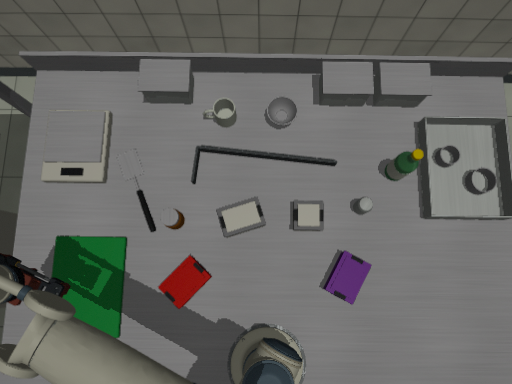

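View pics/side0.png

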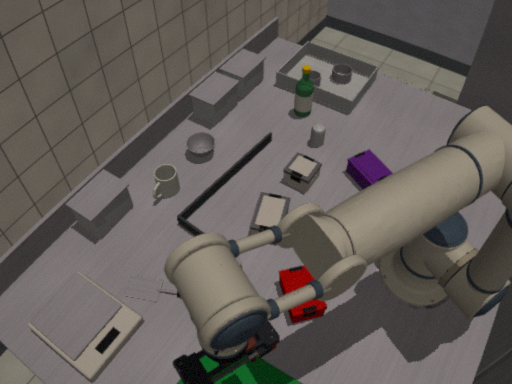

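The top view shows the long tub near px (241,217), the square tub (308,215), the jar (173,219), the guide corner (200,150), the rail end (335,162) and the end stop's end (195,182). I'll enlarge it to get precise corners.

Run:
```python
import cv2,pickle
d=pickle.load(open("top0.pkl","rb"));f=d["frame"][:,:,::-1]
c=f[135:245,150:350];c=cv2.convertScaleAbs(c,alpha=1.6)
cv2.imwrite("pics/z1.png",cv2.resize(c,None,fx=4,fy=4,interpolation=cv2.INTER_CUBIC))
c=f[190:245,205:335];c=cv2.convertScaleAbs(c,alpha=1.6)
cv2.imwrite("pics/z2.png",cv2.resize(c,None,fx=6,fy=6,interpolation=cv2.INTER_CUBIC))
```

```text
(no output)
```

View pics/z1.png

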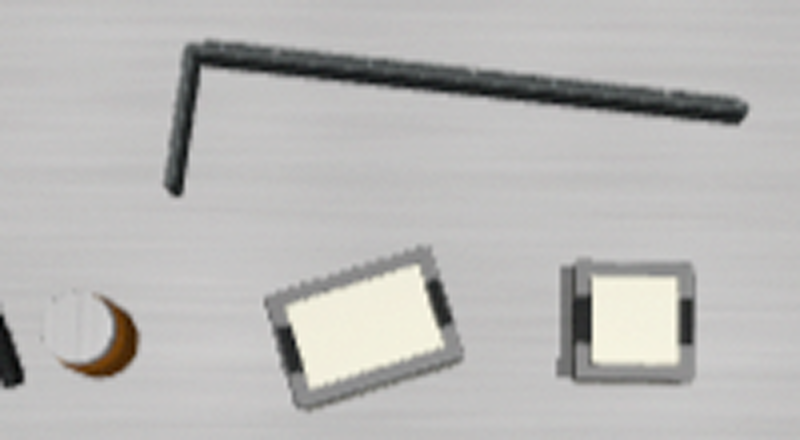

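View pics/z2.png

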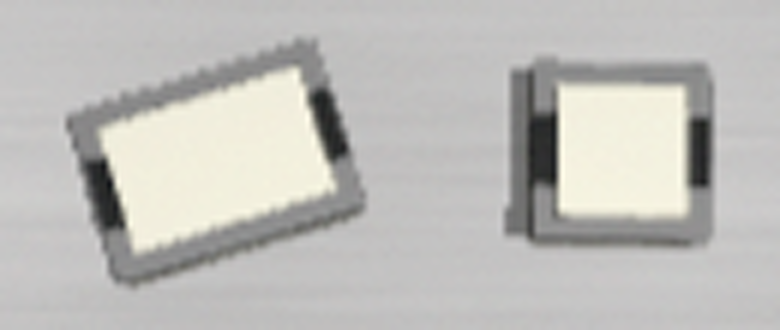

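```bash
cat > h.py <<'E'
import cv2,pickle,numpy as np
from scipy.optimize import least_squares
def K(d): return np.array([[d["fx"],0,d["cx"]],[0,d["fy"],d["cy"]],[0,0,1]])
def proj(d,P):
    return cv2.projectPoints(np.asarray(P,float).reshape(-1,3),cv2.Rodrigues(d["R"])[0],d["t"],K(d),d["dist_coeffs"])[0][:,0]
def unproj(d,uv,z):
    u=cv2.undistortPoints(np.asarray(uv,float).reshape(-1,1,2),K(d),d["dist_coeffs"])[:,0]
    C=-d["R"].T@d["t"]; D=np.c_[u,np.ones(len(u))]@d["R"]
    return C+D*((z-C[2])/D[:,2])[:,None]
def tr(pose,P):
    x,y,a=pose;c,s=np.cos(a),np.sin(a);P=np.asarray(P,float)
    return np.c_[c*P[:,0]-s*P[:,1]+x,s*P[:,0]+c*P[:,1]+y,P[:,2]]
def box(a,b,h,x0=0,y0=0): return [[x0+sx*a/2,y0+sy*b/2,z] for z in(0,h) for sx,sy in((1,1),(1,-1),(-1,-1),(-1,1))]
GUIDE=[box(.008,.448,.04,.004,-.216),box(.118,.008,.04,-.051,.004)]
def draw(img,d,pose,boxes,roi,s,col):
    for b in boxes:
        p=proj(d,tr(pose,b)); p=((p-roi[:2]+.5)*s-.5)
        for i in range(4):
            for j,k in((i,(i+1)%4),(i+4,(i+1)%4+4),(i,i+4)):
                cv2.line(img,tuple(np.int32(np.round(p[j]*16))),tuple(np.int32(np.round(p[k]*16))),col,1,cv2.LINE_AA,4)
def crop(d,roi,s,al=1.6):
    f=d["frame"][roi[1]:roi[3],roi[0]:roi[2],::-1]
    return cv2.resize(cv2.convertScaleAbs(f,alpha=al),None,fx=s,fy=s,interpolation=cv2.INTER_CUBIC)
def rect(d,uv,z,a,b):
    """fit pose of a (x) by b (y) rectangle at height z to image corners (any order matched to model order)"""
    W=unproj(d,uv,z);print(np.round(W,4).tolist())
    M=[[a/2,b/2,z],[a/2,-b/2,z],[-a/2,-b/2,z],[-a/2,b/2,z]]
    c=W.mean(0)
    f=lambda p:(tr(p,M)-W)[:,:2].ravel()
    s=least_squares(f,[c[0],c[1],0]);return s.x,np.abs(s.fun).max()
E
python3 - <<'E'
from h import *
d=pickle.load(open("top0.pkl","rb"));e=pickle.load(open("side0.pkl","rb"))
q=lambda P,s,o:(np.array(P,float)+.5)/s-.5+np.array(o)
L,er=rect(d,q([(68,118),(312,38),(364,205),(125,285)],6,(205,190)),.06,.09,.13);print("long",L,er)
S,er=rect(d,q([(533,60),(710,65),(708,243),(530,240)],6,(205,190)),.06,.09,.09);print("sq",S,er)
r0=unproj(d,q([(210,65),(738,124)],4,(150,135)),0);print(r0)
a=np.arctan2(*(r0[0]-r0[1])[[1,0]])-np.pi/2
G=np.array([*r0[0][:2],a])
print("guide",G, "jar cap", unproj(d,q([(80,327)],4,(150,135)),.085))
for n,c,roi,s in(("a",d,(150,135,350,245),4),("b",e,(160,120,330,250),4)):
    im=crop(c,roi,s)
    draw(im,c,G,GUIDE,roi,s,(0,0,255));draw(im,c,L,[box(.09,.13,.06)],roi,s,(255,0,0));draw(im,c,S,[box(.09,.09,.06)],roi,s,(0,160,0))
    cv2.imwrite(f"pics/o1{n}.png",im)
E
```

```text
[[0.4534, 0.1567, 0.06], [0.496, 0.0347, 0.06], [0.4115, 0.0074, 0.06], [0.3701, 0.1256, 0.06]]
long [0.43274311 0.08108984 0.3358545 ] 0.002515417937902966
[[0.4862, -0.0772, 0.06], [0.4848, -0.1667, 0.06], [0.3947, -0.1643, 0.06], [0.3951, -0.0755, 0.06]]
sq [ 0.44018103 -0.12093058 -0.01642173] 0.0009096262225646579
[[ 0.65451167  0.21555405  0.        ]
 [ 0.61064634 -0.21484824  0.        ]]
guide [ 0.65451167  0.21555405 -0.10156635] jar cap [[0.42666085 0.28927727 0.085     ]]
```

View pics/o1a.png

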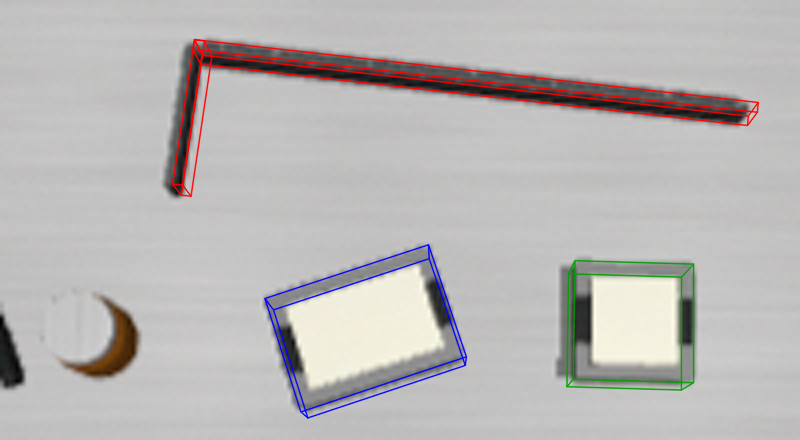

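View pics/o1b.png

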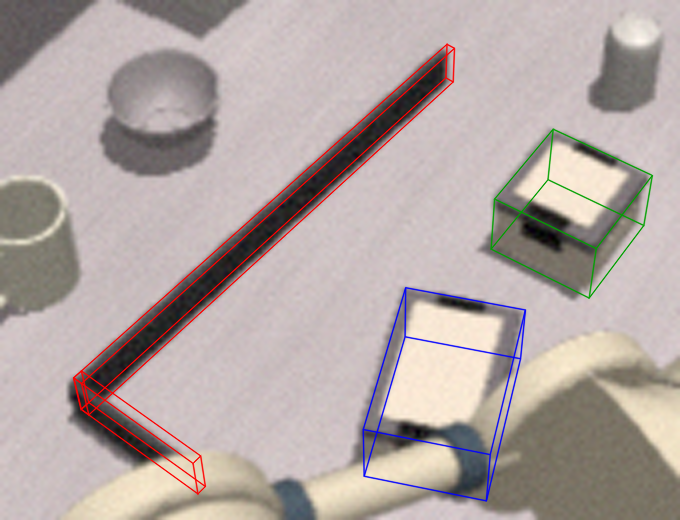

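Run:
```python
from h import *
d=pickle.load(open("top0.pkl","rb"));e=pickle.load(open("side0.pkl","rb"))
G=np.array([.6545,.2225,-.1]);L=[.4325,.0815,.336]
for n,c,roi,s in(("a",d,(180,140,350,190),4),("b",e,(160,120,330,250),4)):
    im=crop(c,roi,s,2.2)
    draw(im,c,G,GUIDE,roi,s,(0,0,255));draw(im,c,L,[box(.09,.13,.06)],roi,s,(255,0,0))
    cv2.imwrite(f"pics/o2{n}.png",im)
```

```text
(no output)
```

View pics/o2a.png

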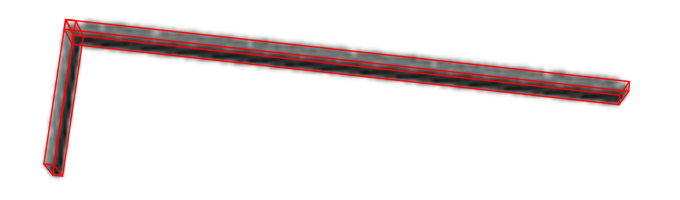

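View pics/o2b.png

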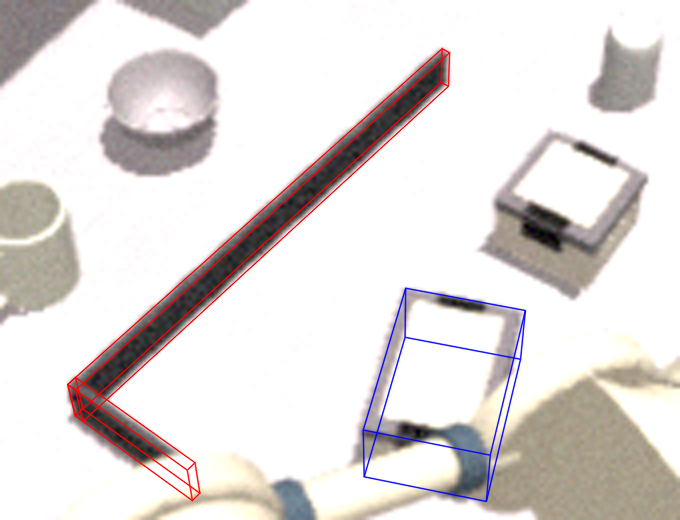

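The guide fits well at (0.6545, 0.2225, -0.10 rad), and the overlay lies on the dark bar in both views. I'll go behind the tub with open fingers and push its long side with both.

```bash
cat > m.py <<'E'
from h import *
from station import r
G=np.array([.6545,.2225,-.1]);GD=np.degrees(-.1)
def g2w(x,y):
    return tr(G,[[x,y,0]])[0][:2]
def w2g(p):
    c,s=np.cos(G[2]),np.sin(G[2]);a,b=p[0]-G[0],p[1]-G[1];return np.array([c*a+s*b,-s*a+c*b])
def fg():
    F=r.sense()["contact_force"];c,s=np.cos(G[2]),np.sin(G[2]);return np.array([c*F[0]+s*F[1],-s*F[0]+c*F[1],F[2]])
def st(m=""):
    s=r.sense();print(m,round(s["clock"],2),"tcp",np.round(s["tcp_pos"],4),"g",np.round(w2g(s["tcp_pos"]),4),"yaw",round(s["orientation"][2],1),"Fg",np.round(fg(),1))
def shot(n,tag):
    d=r.snapshot(n);pickle.dump(d,open(f"{tag}.pkl","wb"));cv2.imwrite(f"pics/{tag}.png",d["frame"][:,:,::-1]);return d
E
python3 - <<'E'
from m import *
L=[.4325,.0815,.336];yw=np.degrees(.336)
p=tr(L,[[-.072,0,0]])[0][:2]
r.reach([*p,.30],[180,0,yw]);st("above")
r.servo_line([*p,.182+.022],[180,0,yw],speed=.15);st("down")
d=shot("top","top1");shot("side","side1")
E
```

```text
above 1.98 tcp [0.3647 0.0582 0.3004] g [-0.272  -0.1925] yaw 19.3 Fg [-0.9  0.8 -0.7]
down 2.77 tcp [0.3648 0.0579 0.2049] g [-0.2718 -0.1927] yaw 19.3 Fg [ 1.2  0.7 -0.3]
```

View pics/side1.png

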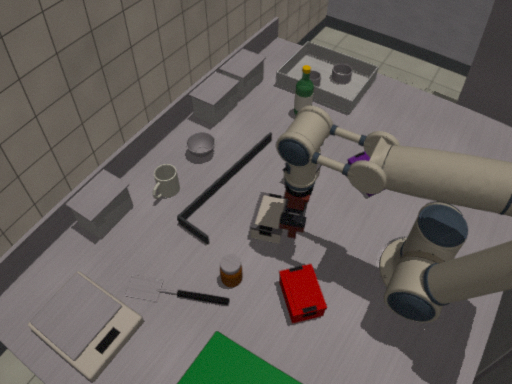

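View pics/top1.png

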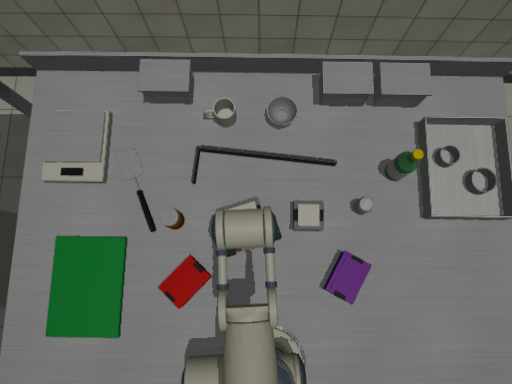

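The fingers stand on the robot side of the long tub, clear of the red tub and square tub. Next I push and rotate it toward the rail.

Run:
```python
from m import *
L=[.4325,.0815,.336];yw=np.degrees(.336)
p=tr(L,[[-.045,0,0]])[0][:2]
r.servo_line([*p,.204],[180,0,yw],speed=.06);st("c")
q=g2w(-.150,-.15)
r.servo_line([*q,.204],[180,0,GD],speed=.07);st("rot")
q=g2w(-.115,-.15)
r.servo_line([*q,.204],[180,0,GD],speed=.06);st("near")
d=shot("top","top2");shot("side","side2")
```

```text
c 3.47 tcp [0.3904 0.0667 0.2043] g [-0.2472 -0.1814] yaw 19.2 Fg [-0.6  0.1  0.3]
rot 5.08 tcp [0.4898 0.0886 0.2041] g [-0.1505 -0.1497] yaw -5.7 Fg [-5.8  1.2  2.4]
near 5.82 tcp [0.5251 0.0849 0.204 ] g [-0.115  -0.1498] yaw -5.7 Fg [-2.1  0.9  2.1]
```

View pics/side2.png

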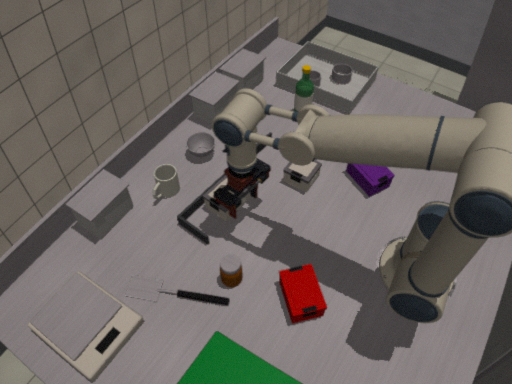

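View pics/top2.png

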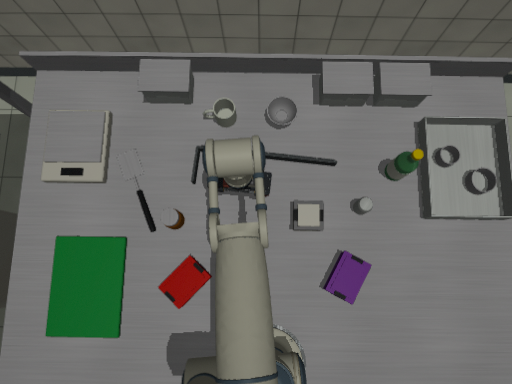

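The tub is under the hand and in front of the rail (side px ~225,200). I'll press on in small steps until the force rises at the rail.

Run:
```python
from m import *
x=-.115
while x<-.090:
    x+=.002
    r.servo_line([*g2w(x,-.15),.204],[180,0,GD],speed=.03);
    F=fg();print(round(x,3),np.round(F,1))
    if F[0]<-15:break
st("pressed")
r.servo_line([*g2w(x-.03,-.15),.204],[180,0,GD],speed=.1)
r.servo_line([*g2w(x-.03,-.15),.30],[180,0,GD],speed=.2)
r.grab(10)
st("up")
r.reach([*g2w(-.045,-.265),.30],[180,0,90+GD]);st("behind end")
print(r.sense()["opening"])
d=shot("top","top3");shot("side","side3")
im=crop(d,(180,130,350,240),4)
draw(im,d,G+[*(g2w(-.045,-.15)-G[:2]),0],[box(.09,.13,.06)],(180,130),4,(255,0,0))
draw(im,d,G,GUIDE,(180,130),4,(0,0,255));cv2.imwrite("pics/o3.png",im)
```

```text
-0.113 [-4.   1.   2.1]
-0.111 [-4.6  0.8  1.5]
-0.109 [-3.7 -0.6  1.5]
-0.107 [-3.4  0.1  1.6]
-0.105 [-2.7  0.   1.3]
-0.103 [-11.3  -1.5   4.6]
-0.101 [-19.3  -3.   11.7]
pressed 7.67 tcp [0.537  0.0835 0.204 ] g [-0.103 -0.15 ] yaw -5.7 Fg [-19.3  -3.   11.7]
up 10.09 tcp [0.5092 0.0863 0.3   ] g [-0.131 -0.15 ] yaw -5.7 Fg [-0.5 -0.2  0.2]
behind end 11.67 tcp [ 0.5832 -0.0365  0.3   ] g [-0.0451 -0.2648] yaw 84.2 Fg [-0.1  0.2  0.4]
0.00039762238525431064
```

View pics/side3.png

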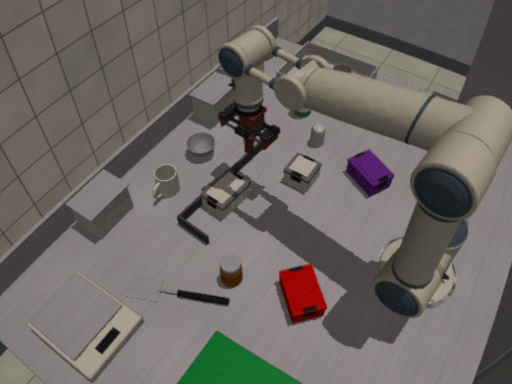

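View pics/o3.png

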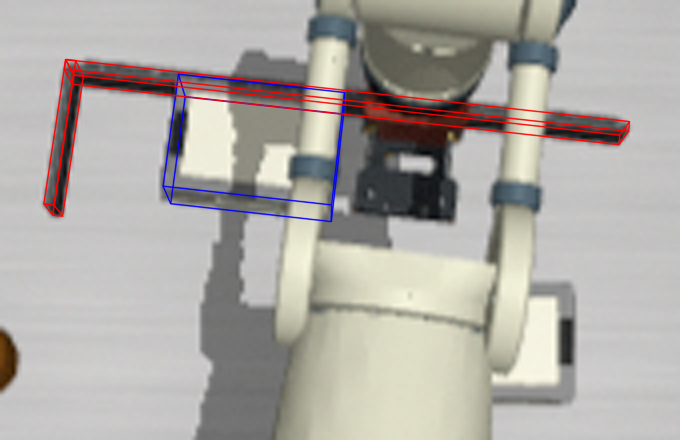

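The tub lies flush along the rail, its left end about 80 mm short of the stop (side px 225,192). Now I push on its right end with closed fingers.

Run:
```python
from m import *
o=[180,0,90+GD]
r.servo_line([*g2w(-.045,-.265),.204],o,speed=.15)
r.servo_line([*g2w(-.045,-.232),.204],o,speed=.08);st("pre")
y=-.232
while y<-.160:
    y+=.012
    r.servo_line([*g2w(-.045,y),.204],o,speed=.05);st()
while y<-.128:
    y+=.002
    r.servo_line([*g2w(-.045,y),.204],o,speed=.03)
    F=fg();print(round(y,3),np.round(F,1))
    if F[1]<-14:break
st("stop")
r.servo_line([*g2w(-.045,y-.035),.204],o,speed=.1)
r.servo_line([*g2w(-.045,y-.035),.30],o,speed=.2)
d=shot("top","top4");d2=shot("side","side4")
for n,c,roi in(("a",d,(180,130,350,240)),("b",d2,(160,120,330,250))):
    im=crop(c,roi,4)
    draw(im,c,G+[*(g2w(-.045,-.065)-G[:2]),0],[box(.09,.13,.06)],roi[:2],4,(255,0,0))
    draw(im,c,G,GUIDE,roi[:2],4,(0,0,255));cv2.imwrite(f"pics/o4{n}.png",im)
```

```text
pre 13.12 tcp [ 0.5866 -0.0033  0.204 ] g [-0.045  -0.2314] yaw 84.3 Fg [ 0.5 -0.6  0. ]
 13.51 tcp [0.5878 0.0084 0.2039] g [-0.045  -0.2197] yaw 84.3 Fg [-1.1 -0.3  0. ]
 13.9 tcp [0.589  0.0207 0.204 ] g [-0.045  -0.2074] yaw 84.3 Fg [-0.5  1.2  0.2]
 14.29 tcp [0.5902 0.0327 0.204 ] g [-0.045  -0.1953] yaw 84.3 Fg [ 0.6 -0.5  0.4]
 14.68 tcp [0.5914 0.0446 0.204 ] g [-0.045  -0.1834] yaw 84.3 Fg [ 0.1 -0.7 -1. ]
 15.07 tcp [0.5926 0.0565 0.2039] g [-0.045  -0.1714] yaw 84.3 Fg [0.8 0.3 0.9]
 15.47 tcp [0.5938 0.0683 0.204 ] g [-0.045  -0.1595] yaw 84.3 Fg [-0.1  0.1  0.1]
-0.158 [-0.1 -1.9 -0.8]
-0.156 [ 0.4 -2.6  0.7]
-0.154 [-0.1 -3.5 -0.2]
-0.152 [ 0.6 -2.9  0. ]
-0.15 [-0.  -1.9  1.2]
-0.148 [-0.3 -2.7  0. ]
-0.146 [-0.6 -2.9 -0.2]
-0.144 [ 0.2 -2.5  0.3]
-0.142 [-0.1 -2.   0.5]
-0.14 [-0.4 -2.3 -0.3]
-0.138 [-0.9 -8.9  1.9]
-0.136 [ -2.6 -15.8   2.2]
stop 18.47 tcp [0.596 0.089 0.204] g [-0.0449 -0.1387] yaw 84.2 Fg [ -2.6 -15.8   2.2]
```

View pics/o4b.png

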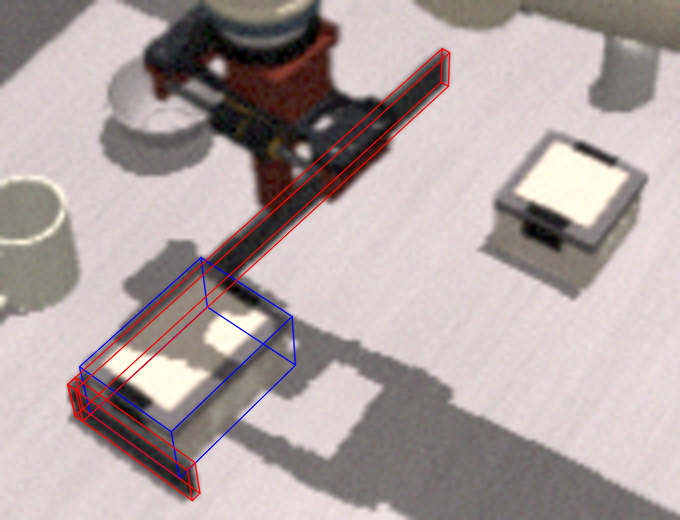

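View pics/o4a.png

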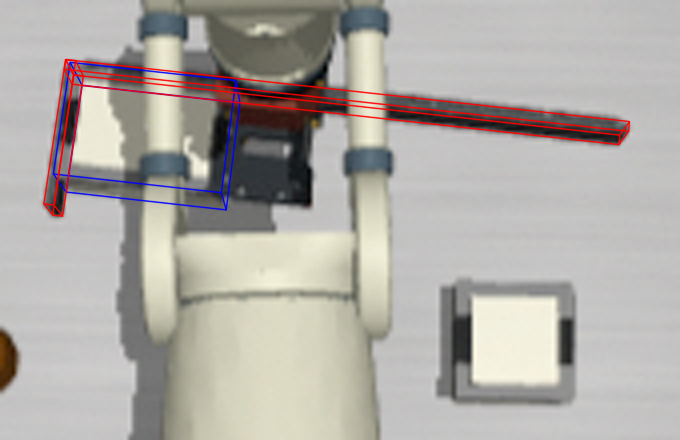

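The tub matches the home overlay in both views. I'll seat the long side once more with two fingers and then the end, in case the end push turned it slightly.

Run:
```python
from m import *
o=[180,0,GD]
r.reach([*g2w(-.140,-.070),.30],o)
r.let_go()
r.servo_line([*g2w(-.140,-.070),.204],o,speed=.15);st("down")
r.servo_line([*g2w(-.112,-.070),.204],o,speed=.08);st()
x=-.112
while x<-.095:
    x+=.002
    r.servo_line([*g2w(x,-.070),.204],o,speed=.03);F=fg();print(round(x,3),np.round(F,1))
    if F[0]<-14:break
st("side")
r.servo_line([*g2w(-.140,-.070),.204],o,speed=.1)
r.servo_line([*g2w(-.140,-.070),.30],o,speed=.2)
r.grab(10)
o=[180,0,90+GD]
r.reach([*g2w(-.045,-.165),.30],o)
r.servo_line([*g2w(-.045,-.165),.204],o,speed=.15)
r.servo_line([*g2w(-.045,-.146),.204],o,speed=.06);st("end")
y=-.146
while y<-.130:
    y+=.002
    r.servo_line([*g2w(-.045,y),.204],o,speed=.03);F=fg();print(round(y,3),np.round(F,1))
    if F[1]<-12:break
st("end")
r.servo_line([*g2w(-.045,-.175),.204],o,speed=.1)
r.servo_line([*g2w(-.045,-.175),.35],o,speed=.25)
r.reach([.35,-.15,.40],o);st("clear")
d=shot("top","top5");d2=shot("side","side5")
for n,c,roi in(("a",d,(180,130,350,240)),("b",d2,(160,120,330,250))):
    im=crop(c,roi,4)
    cv2.imwrite(f"pics/p5{n}.png",im)
    draw(im,c,G+[*(g2w(-.045,-.065)-G[:2]),0],[box(.09,.13,.06)],roi[:2],4,(255,0,0))
    cv2.imwrite(f"pics/o5{n}.png",im)
```

```text
down 23.44 tcp [0.5085 0.1669 0.205 ] g [-0.1397 -0.0699] yaw -5.7 Fg [-0.4  0.5 -0.1]
 23.94 tcp [0.5362 0.164  0.2043] g [-0.1118 -0.07  ] yaw -5.7 Fg [-0.5  0.6 -0.5]
-0.11 [ 0.4 -0.4 -0.2]
-0.108 [-0.5  0.1  0.3]
-0.106 [-0.6  0.1 -1.5]
-0.104 [-4.6 -0.8  3.2]
-0.102 [-15.3  -2.1   8.5]
side 25.19 tcp [0.5445 0.1633 0.204 ] g [-0.1035 -0.0699] yaw -5.7 Fg [-15.3  -2.1   8.5]
end 30.52 tcp [0.5952 0.0823 0.2042] g [-0.045  -0.1455] yaw 84.3 Fg [-0.2 -0.3 -0.6]
-0.144 [ 0.4 -0.1 -0.5]
-0.142 [-0.6 -0.1  0.6]
-0.14 [-0.9 -0.8 -0.6]
-0.138 [-1.2 -5.8  1.1]
-0.136 [ -2.  -12.    2.6]
-0.134 [ -2.4 -20.6   5.4]
end 32.02 tcp [0.5961 0.0895 0.2041] g [-0.0448 -0.1381] yaw 84.1 Fg [ -2.4 -20.6   5.4]
clear 34.53 tcp [ 0.3505 -0.1498  0.3994] g [-0.2653 -0.4008] yaw 84.3 Fg [0.6 0.3 0.6]
```

View pics/p5b.png

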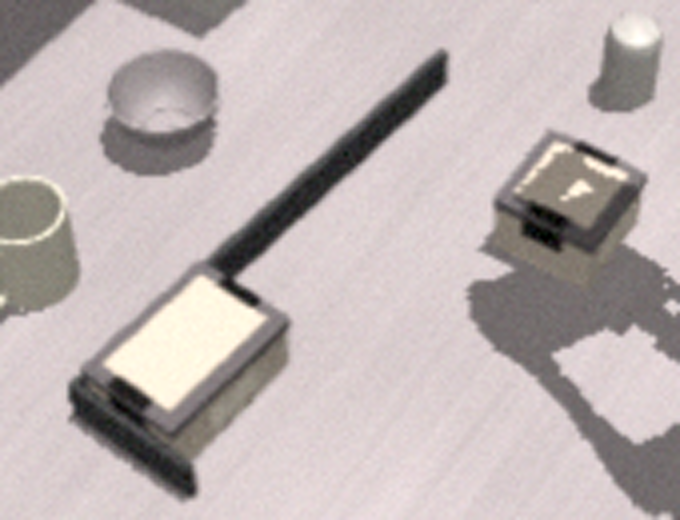

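View pics/o5a.png

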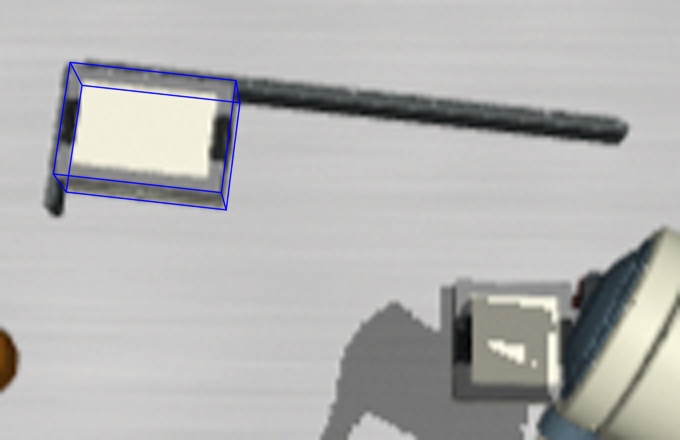

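View pics/top5.png

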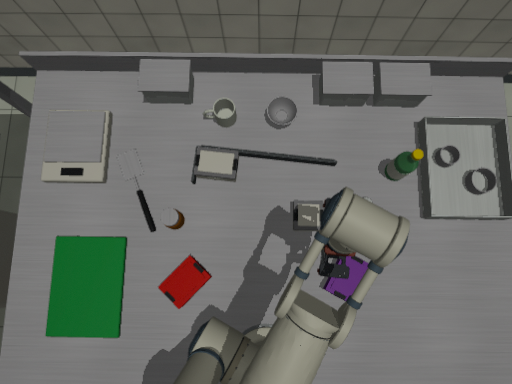

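The tub sits in the corner, flat against the rail and stop (top px 216,163). The square tub and other items have not moved, and the hand is clear.

Run:
```python
from m import *
r.hand_in();st()
```

```text
the job is handed in; nothing more can be done
the job is handed in; nothing more can be done
```

The long tub is in the corner of the guide, with its long side flat against the rail and its end up against the stop. I handed the job in at about 34.5 s of the 46 s allowed.

- **What I did:** I pushed the tub against the rail with both open fingers on its long side, turning it about 25° on the way. I then pushed its end along the rail to the stop with the fingers closed, and pressed each side once more to seat it. It was never gripped or lifted.
- **Last checks:**
  - The tub matches its home position in the last top and side pictures.
  - When I pressed it again, resistance began at the same places as before, so it was already seated.
  - The highest force I read was about 21 N, at the wrist.
  - The square tub, jar and red tub look unmoved, as do the other items I could see. The arm partly hides the shaker and purple tub in the last top picture.
  - The hand ended about 0.2 m above the counter, touching nothing.
- **Disagreements:** The camera-based position of the guide differed from the contact points by about 2–4 mm, about what the camera calibration allows. No check failed.

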